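# Hold the hanging strap in the lantern's crown slot for pinning

## Robot

A 6-joint arm with a two-finger parallel gripper is mounted at the origin on the work surface. World frame = base frame: x ahead of the robot, y to its left, z up, the work surface at z = 0. Lengths are in m, angles in degrees, forces in N, time in s.
With the tool pointing down it reaches from about 0.4 to 0.825 m from the base axis. Payload 7 kg.
Tool frame: the origin (TCP) lies midway between the tips of the shut fingers; the grasp point (between the pads) lies 19 mm behind it; z points along the fingers, x is the direction in which the jaws open and shut, and the axes are right-handed (so a half turn about z gives the same grasp; the last joint's range is limited). The gripper opens to 88 mm and grips with 3 to 60 N. Pads are 19 mm wide; open, the fingers measure 130 mm over their backs; the gripper's body (78 mm by 193 mm) begins 47 mm behind the grasp point.
Start: joints at [87.382, 20.546, 0.682, 0, -70.136, -16.507], TCP at [0.221, 0.638, 0.227] pointing down, gripper open.
Joint ranges: [-176.03, 176.03], [-82.01, 121.73], [-58.28, 71.71], [-173.87, 95.51], [-174.79, -0.11], [-173.66, 173.66]. Speed limits (degrees/s): [136.94, 136.94, 172.46, 180, 180, 180].

## Interface

Orientations are given as [roll, pitch, yaw] about the fixed x, y, z axes, in that order (R = Rz(yaw) Ry(pitch) Rx(roll)).
In Python, from plant import ctrl, vision, nets gives the robot as it stands.
- The arm moves only by the shell command python3 -m jog 'ROWS'. ROWS is text: rows parted by semicolons, each of 7 numbers parted by spaces: the turn, a rotation vector about the tool's x, y, z in units of 0.1 rad (1.0 is 0.1 rad), then the shift along the tool's x, y, z in units of 4 cm (1.0 is 4 cm), then the opening, from -1 (shut) to 1 (fully open). In form: rx ry rz x y z jaw; .... A call has 1 to 8 rows; each row shifts and turns the commanded pose from where the row before left it, along the tool's axes as they then stand; what a row does not reach is not made up. A row lasts 1/8 s, in which the tool goes at most 62.5 mm and 10.7 degrees, less where a joint would pass 70% of its speed; a pose out of reach is approached as far as the arm can. A call with a number of a shift or a turn outside -1 to 1 is refused whole. A call with a gripper value outside its range is refused whole. The fingers move at their own pace and stop on an object; the grip force is fixed at half the most. Time passes only in rows, so rows that do not move let the fingers close. It gives the time, the measured TCP pose, the force and the opening at its end, in the units of the state.
- ctrl.get_obs(): the state, without advancing time (a new reading comes with each control period).
- vision.snapshot(name): name is "side" or "top"; returns (picture, depth): 400x640x3 uint8, red, green, blue; 400x640 float32, m along the optical axis (not along the pixel's ray), 0 where there is no reading.
- vision.camera_info(name): a dict with "camera_matrix" (3x3 intrinsics, pixels), "D" ([k1, k2, p1, p2, k3] as OpenCV has them; the pictures are not rectified), "camera_from_world" (4x4, takes a point from world to camera coordinates). Camera axes: x right, y down, z forward; pixel columns grow to the right and rows downward; lengths in m; the calibration is good to about 2 mm. A picture is of the moment at which its call begins. camera_info takes no time and is no camera call.
- ctrl.close_job(): hands the job in, once; it reports no verdict.
Trained networks look in the newest picture that a camera, given by its name, has taken for a name from the list of things; names that differ only in an ending like _2 or _b are one class to them, and where a whole thing is asked for, a point or a joint stands for the part that bears it (a point fixed in the world has none). Each returns a list of dicts, best first, with "score" (0 to 1); they miss things now and then, are a little off and sometimes report something else, mostly with a low value. They report only what shows in the picture. A call takes as long as a camera call. They do not tell look-alikes from the thing itself.
- nets.boxes_of(target, camera): "location" ([x, y, z] in m, in world coordinates, good to about 4 mm: the middle of the surface that is visible of it).
The state is a dict: "clock": time; "joint_pos": joint angles; "qvel": joint speeds; "tau": joint torques, N m; "tool_pos": TCP position; "orientation": TCP orientation; "force": force on the tool from outside, world axes, zero at the start; "moment": the same for the moment, N m; "opening": finger opening in m.
Only numpy, scipy, OpenCV 4.12 (cv2) and the standard library are available. Lean on these libraries where they do the work, as an engineer would, in place of code of your own. Each camera call takes 0.05 s, during which the arm holds its last target.

## Task

Take from the rack the brass hanging strap that fits the slot in the lantern's crown plate snugly, leaving the other straps in the rack, lower it upright, pin hole first, through the slot without forcing or wedging it, and finish holding it there in the gripper: the pin hole fully clear below the crown plate but no more than about 15 mm below it, so that a colleague can push the cross pin in. Do not let go of it (nothing else keeps it from falling through), and do not shove the lantern about or disturb the other things on the bench.

Things in the scene. Friction and masses are not known exactly. Their poses are not given: they have to be found in the camera images.
- lantern: lantern, 150 by 150 mm, dark steel frame without panes, loose on the bench, about 2.5 kg. Top frame at 128 mm height; thin bars rise from its corners to a level brass crown plate, 60 mm (x) by 84 mm (y), 6 mm thick, top face 175 mm above the bench. Open inside but for a lamp holder 62 mm high in the middle of its floor. Origin: centre of its underside
- crown_slot (a point): centre of the slot in the crown plate, on the plate's top face (the underside is 6 mm lower). The slot goes right through, with straight vertical sides, 28 mm long (along y) and 12 mm wide (along x); same axes as the lantern
- rack: light wooden block, 70 mm (x) by 230 mm (y), 57 mm high, fixed to the bench, with three vertical pockets in a row along y, 75 mm apart, each 13 mm (x) by 36 mm (y) and 45 mm deep (floor 12 mm above the bench), a strap in each, in any order. Origin: centre of its underside
- strap_narrow: plain brass flat bar, 20 mm wide (y), 10 mm thick (x), 130 mm long (z), no head or shoulder, upright in a rack pocket (45 mm of it inside, maybe slightly askew). 7 mm pin hole through the thickness 14 mm above the foot, 10 mm hole 14 mm below the top; the lowest 4 mm are 3 mm slimmer both ways. Origin: centre of its foot. The narrowest of the three; about 0.21 kg
- strap_middle: plain brass flat bar, 26 mm wide (y), 10 mm thick (x), 130 mm long (z), no head or shoulder, upright in a rack pocket (45 mm of it inside, maybe slightly askew). 7 mm pin hole through the thickness 14 mm above the foot, 10 mm hole 14 mm below the top; the lowest 4 mm are 3 mm slimmer both ways. Origin: centre of its foot. The middle size: the one that fits the slot with 2 mm to spare each way; about 0.27 kg
- strap_wide: plain brass flat bar, 32 mm wide (y), 10 mm thick (x), 130 mm long (z), no head or shoulder, upright in a rack pocket (45 mm of it inside, maybe slightly askew). 7 mm pin hole through the thickness 14 mm above the foot, 10 mm hole 14 mm below the top; the lowest 4 mm are 3 mm slimmer both ways. Origin: centre of its foot. The widest of the three; about 0.34 kg
- strap_middle_pinhole (a point): centre of the cross-pin hole (7 mm) of the middle strap, 14 mm above its foot; same axes as the strap
- screwdriver: screwdriver with a wooden handle, 170 mm long, lying on the bench; to be left alone
- flux_tin: flat round aluminium tin, 60 mm across, 26 mm high; to be left alone
- solder_spool: small black spool of solder, 58 mm across, 38 mm high; to be left alone
- hammer: hammer, 220 mm long, lying at the back; to be left alone
- lampholder: brass lamp holder, 40 mm across, 58 mm high, standing; to be left alone
- jar: open glass jar, 72 mm across, 75 mm high; to be left alone
- pin_tray: small tin tray with cross pins, 110 by 75 mm, 18 mm high, near the robot on its right; to be left alone
There are look-alikes about, which are no part of the job. What is shaped like the rack but black is not meant.

How it is judged:
By the outcome, as a careful person would: the job done as asked, in the order asked, and still so for the second after the job is handed in, while the arm keeps its last pose, push and grip.
It also fails if it takes over 42 s, if anything falls off the work surface, if the arm or the gripper's body presses on something with over 40 N, if the wrist force passes 120 N, or if a joint passes its speed limit or range.

## Working session

There is one attempt and no reset: what is moved stays moved. The work goes in short steps, Python scripts to look and compute and a shell command to move; the robot and the scene stay as the last step left them, time stands still between calls to the robot, and variables do not carry over. Pictures are saved under pics/ and viewed, and the job is handed in when it is done.

```bash
ls; mkdir -p pics
python3 - <<'E'
from plant import ctrl, vision, nets
import cv2, numpy as np
print(ctrl.get_obs())
for n in ("side","top"):
    p,d=vision.snapshot(n); cv2.imwrite(f"pics/{n}0.png",p[:,:,::-1]); np.savez(f"pics/{n}0.npz",p=p,d=d)
    i=vision.camera_info(n); print(n,i)
    for t in ("lantern","crown_slot","rack","strap_middle","strap_narrow","strap_wide"):
        try: print(t,[(np.round(b["location"],3).tolist(),round(b["score"],2)) for b in nets.boxes_of(t,n)])
        except Exception as e: print(t,e)
print(ctrl.get_obs()["clock"])
E
```

```text
pics
{'clock': 0.0, 'joint_pos': array([ 8.73817613e+01,  2.05923298e+01,  6.32782835e-01, -2.00980370e-02,
       -7.01352758e+01, -1.65067846e+01]), 'qvel': array([ 0.06810351,  0.01137328, -0.01665587, -0.07811744, -0.00946073,
        0.07285012]), 'tau': array([ 6.23291089e-05, -5.82719707e+01,  2.93037558e+01,  6.99671522e+00,
        6.81251142e-03, -1.67617941e-04]), 'tool_pos': array([0.22101694, 0.63726627, 0.22560513]), 'orientation': array([-1.79991170e+02, -9.62833049e-02, -1.09131876e+02]), 'force': array([-0.47974009, -0.1992732 , -0.58259668]), 'moment': array([ 0.02951744, -0.01832251,  0.03495276]), 'opening': 0.08759232376134221}
side {'camera_matrix': array([[489.1259915 ,   0.        , 330.17258342],
       [  0.        , 489.1259915 , 199.65900923],
       [  0.        ,   0.        ,   1.        ]]), 'D': array([-0.06594556,  0.        ,  0.        ,  0.        ,  0.        ]), 'camera_from_world': array([[ 0.83964226, -0.54279556, -0.01933536, -0.43978088],
       [-0.39302046, -0.58261596, -0.71140253,  0.28905176],
       [ 0.37488105,  0.60492282, -0.702518
[... 501 characters left out ...]
12, 195.22042872],
       [  0.        ,   0.        ,   1.        ]]), 'D': array([0.01878477, 0.        , 0.        , 0.        , 0.        ]), 'camera_from_world': array([[-0.00123738, -0.99934221, -0.0362438 ,  0.01806904],
       [-0.99788171,  0.00359135, -0.0649554 ,  0.50089951],
       [ 0.06504283,  0.03608665, -0.99722975,  1.00877255],
       [ 0.        ,  0.        ,  0.        ,  1.        ]])}
lantern [([0.506, 0.184, 0.129], 0.94), ([0.55, 0.014, 0.026], 0.66)]
crown_slot [([0.507, 0.188, 0.127], 0.87)]
rack [([0.25, 0.238, 0.06], 0.89), ([0.551, -0.224, 0.053], 0.6)]
strap_middle [([0.584, -0.293, 0.133], 0.6)]
strap_narrow []
strap_wide [([0.554, -0.221, 0.053], 0.35)]
0.7
```

View pics/side0.png

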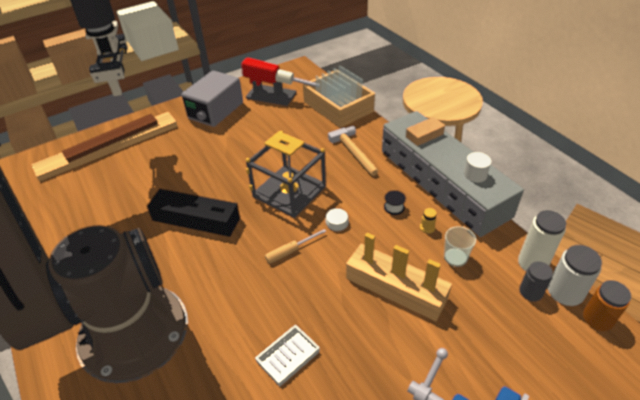

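View pics/top0.png

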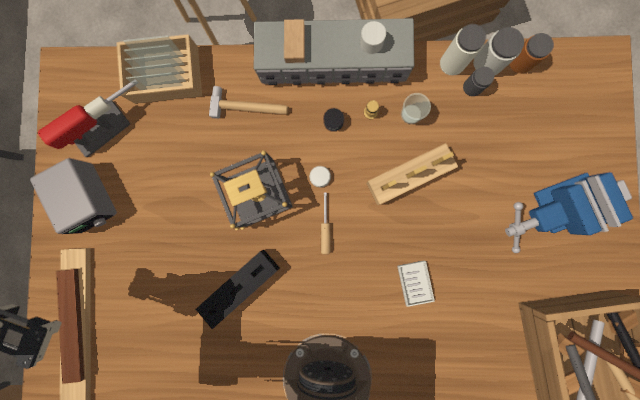

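```bash
cat > h.py <<'E'
import numpy as np, cv2
from plant import vision
def info(n):
    i=vision.camera_info(n); return i["camera_matrix"],i["D"],np.array(i["camera_from_world"])
def cloud(n,d):
    K,D,T=info(n); h,w=d.shape
    u,v=np.meshgrid(np.arange(w),np.arange(h))
    q=cv2.undistortPoints(np.stack([u,v],-1).reshape(-1,1,2).astype(float),K,D).reshape(h,w,2)
    c=np.concatenate([q*d[...,None],d[...,None]],-1)
    return (c-T[:3,3])@T[:3,:3]
def onplane(n,uv,z):
    K,D,T=info(n); q=cv2.undistortPoints(np.array(uv,float).reshape(-1,1,2),K,D).reshape(-1,2)
    r=np.c_[q,np.ones(len(q))]@T[:3,:3]; o=-T[:3,:3].T@T[:3,3]
    return o+r*((z-o[2])/r[:,2])[:,None]
def proj(n,P):
    K,D,T=info(n); return cv2.projectPoints(np.array(P,float).reshape(-1,3),cv2.Rodrigues(T[:3,:3])[0],T[:3,3],K,D)[0].reshape(-1,2)
def crop(p,u0,u1,v0,v1,s,f):
    cv2.imwrite(f,cv2.resize(p[v0:v1,u0:u1,::-1],None,fx=s,fy=s,interpolation=cv2.INTER_CUBIC))
E
python3 - <<'E'
from h import *
S=np.load("pics/side0.npz");T=np.load("pics/top0.npz")
crop(S['p'],340,460,225,325,6,"pics/s_rack.png")
crop(S['p'],235,335,125,215,6,"pics/s_lan.png")
crop(T['p'],360,470,135,210,7,"pics/t_rack.png")
crop(T['p'],200,300,145,235,6,"pics/t_lan.png")
W=cloud("side",S['d']);V=cloud("top",T['d'])
m=(W[...,2]>.08)&(W[...,0]>.45)&(W[...,0]<.65)&(W[...,1]<-.1)&(W[...,1]>-.4)&(W[...,2]<.16)
P=W[m]; print(len(P))
from scipy.cluster.vq import kmeans2
c,l=kmeans2(P[:,:2],np.array([[.519,-.167],[.556,-.235],[.586,-.301]]),minit='matrix')
for k in range(3):
    Q=P[l==k]; print(Q.mean(0),len(Q),Q[:,2].max())
    q=Q[:,:2]-Q[:,:2].mean(0)
    for a in (20,24,28,32):
        a=np.radians(a);e=q@[-np.sin(a),np.cos(a)];f=q@[np.cos(a),np.sin(a)];print(np.percentile(e,98)-np.percentile(e,2),np.percentile(f,98)-np.percentile(f,2))
for nm,X in(("side",W),("top",V)):
  m=(X[...,2]>.165)&(X[...,2]<.185)&(abs(X[...,0]-.5)<.1)&(abs(X[...,1]-.18)<.1)
  Q=X[m];print(nm,len(Q),Q.mean(0)); print(cv2.minAreaRect((Q[:,:2]*1000).astype(np.float32)))
  m=(X[...,2]>.05)&(X[...,2]<.063)&(abs(X[...,0]-.55)<.1)&(abs(X[...,1]+.235)<.15)
  Q=X[m];print(nm,len(Q),Q.mean(0)); print(cv2.minAreaRect((Q[:,:2]*1000).astype(np.float32)))
E
```

```text
825
[ 0.52186046 -0.16653074  0.11599393] 212 0.1454686668927605
0.020588090679936985 0.01264547995763241
0.020314020812839898 0.0119230493006802
0.019978420697999266 0.011716639962170407
0.02029726358123128 0.012010380317692814
[ 0.55367831 -0.23464205  0.1166265 ] 318 0.14522561377493123
0.03006352564361717 0.012237843365509189
0.030085557841233006 0.011614981696435593
0.030309820611917136 0.01140243179940166
0.030434715056547084 0.012250070102996908
[ 0.58533126 -0.30137183  0.11615773] 295 0.14462203593276832
0.025737735365302716 0.012008495268522872
0.025719680841848704 0.011409413220139032
0.025938565947028598 0.011664468123857482
0.026131667302127466 0.01219517801803101
side 546 [0.50943421 0.18854942 0.17457434]
((509.22918701171875, 191.2624969482422), (69.01277160644531, 87.51909637451172), 22.467906951904297)
side 2250 [ 0.55234261 -0.24064589  0.05663421]
((555.6964111328125, -232.35336303710938), (74.75249481201172, 231.44610595703125), 25.543724060058594)
top 846 [0.50893259 0.19270143 0.17407874]
((508.418701171875, 192.6114044189453), (67.63101959228516, 84.45133209228516), 22.72648811340332)
top 2005 [ 0.55411401 -0.22980627  0.05655416]
((555.2528686523438, -231.7115478515625), (70.66101837158203, 233.24896240234375), 25.109994888305664)
```

```bash
sleep 1
```

```text
(no output)
```

View pics/s_rack.png

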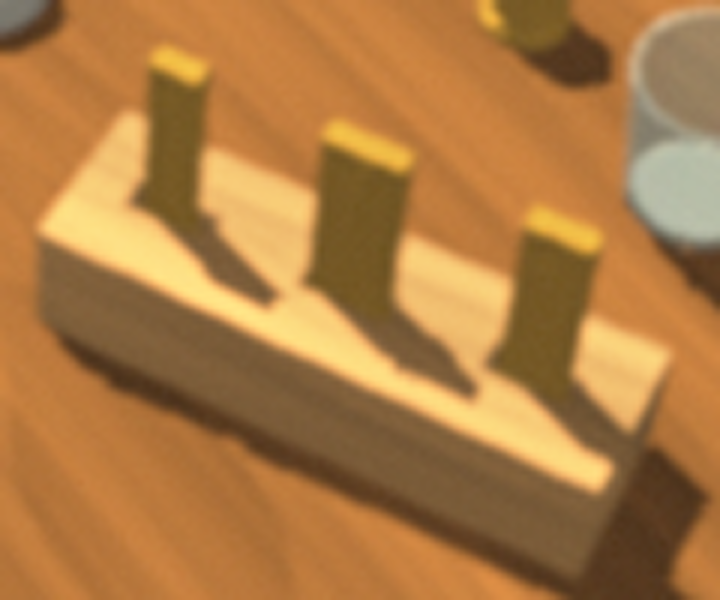

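View pics/t_rack.png

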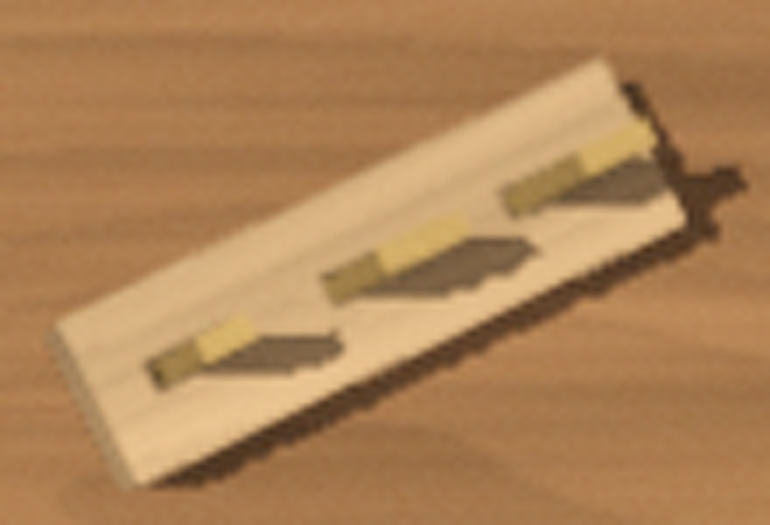

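View pics/s_lan.png

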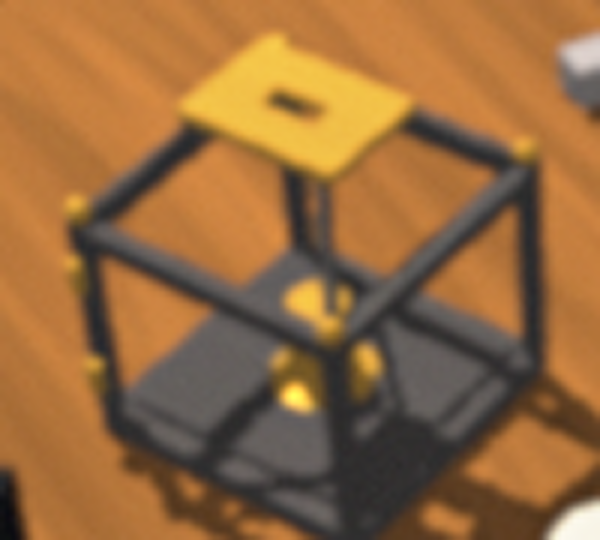

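View pics/t_lan.png

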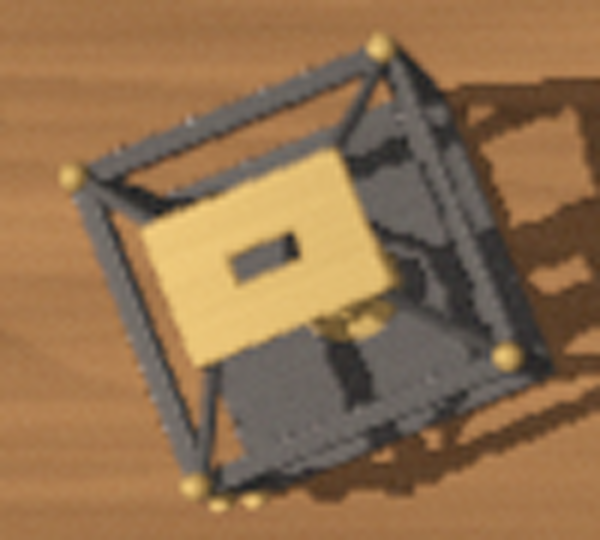

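```bash
cat >> h.py <<'E'
def rect(n,p,cx,cy,z,half,yaw=0,s=4000):
    # rectified patch in frame (ex right?, image cols=local y, rows=local x) ; s px/m
    N=int(2*half*s); g=(np.arange(N)+.5)/s-half
    Y,X=np.meshgrid(g,g); a=np.radians(yaw)
    P=np.stack([cx+X*np.cos(a)-Y*np.sin(a),cy+X*np.sin(a)+Y*np.cos(a),np.full_like(X,z)],-1)
    uv=proj(n,P).astype(np.float32).reshape(N,N,2)
    return cv2.remap(p,uv[...,0],uv[...,1],cv2.INTER_CUBIC)
E
python3 - <<'E'
from h import *
for n in("side","top"):
    T=info(n)[2];print(n,"cam",-T[:3,:3].T@T[:3,3])
    p=np.load(f"pics/{n}0.npz")['p']
    for nm,cx,cy,z,half,yaw in(("plate",.5085,.1925,.175,.06,22.5),("strap",.585,-.303,.142,.03,25.3)):
        r=rect(n,p,cx,cy,z,half,yaw); cv2.imwrite(f"pics/r_{n}_{nm}.png",r[...,::-1])
        g=r[...,0].astype(float)+r[...,1]-r[...,2]; 
        t=250 if nm=="plate" else 260
        th=cv2.threshold(cv2.GaussianBlur(np.clip(g/2,0,255).astype(np.uint8),(9,9),0),0,255,cv2.THRESH_OTSU); print(n,nm,"otsu",th[0])
        nl,lab,st,ce=cv2.connectedComponentsWithStats(th[1]); N=len(g)
        k=1+np.argmax(st[1:,4]); c=max(cv2.findContours((lab==k).astype(np.uint8),0,1)[0],key=cv2.contourArea)
        R=cv2.minAreaRect(c.astype(np.float32)); M=cv2.moments(c)
        mx,my=M['m10']/M['m00'],M['m01']/M['m00']
        def w(u,v):
            Y=u/4000-half;X=v/4000-half;a=np.radians(yaw);return (cx+X*np.cos(a)-Y*np.sin(a),cy+X*np.sin(a)+Y*np.cos(a))
        ang=.5*np.degrees(np.arctan2(2*M['mu11'],M['mu20']-M['mu02']))
        print(R[1][0]/4,R[1][1]/4,"angmom",ang,"yaw",yaw-ang,"cen",np.round(w(mx,my),4),np.round(w(*R[0]),4),"area",M['m00']/16)
E
cd pics; python3 -c "
import cv2,numpy as np
a=[cv2.resize(cv2.imread(f'r_{n}_{k}.png'),(380,290)) for k in('plate','strap') for n in('side','top')]
cv2.imwrite('r.png',np.vstack([np.hstack(a[:2]),np.hstack(a[2:])]))"
```

```text
side cam [ 0.08215333 -0.71690402  0.94804771]
side plate otsu 145.0
67.25 87.25 angmom 1.7140872283590363 yaw 20.785912771640962 cen [0.511  0.1941] [0.5127 0.1944] area 5371.875
side strap otsu 112.0
59.75 59.75 angmom 13.777385054966386 yaw 11.522614945033615 cen [ 0.5861 -0.2994] [ 0.5849 -0.3032] area 2537.15625
top cam [ 0.43424739 -0.02014498  1.03916902]
top plate otsu 96.0
88.25 94.0 angmom -1.5913022800488195 yaw 24.09130228004882 cen [0.5077 0.1958] [0.5036 0.1929] area 5801.75
top strap otsu 102.0
40.99999237060547 32.74999237060547 angmom 11.028421635422614 yaw 14.271578364577387 cen [ 0.5939 -0.2877] [ 0.5931 -0.2889] area 1153.25
```

View pics/r.png

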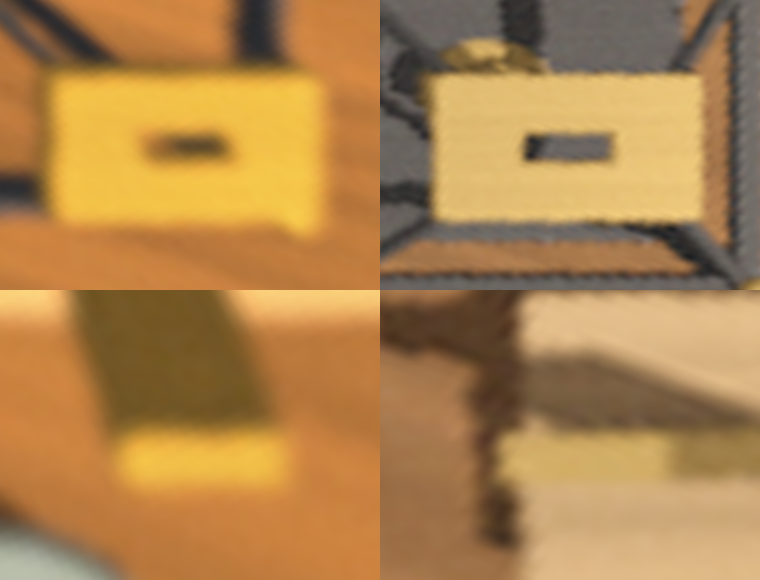

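```bash
cat >> h.py <<'E'
def edges(n,p,cx,cy,z,yaw,lx,ly,tol=.004,chan=None,it=3,sides="xXyY",frac=.75):
    """refine rectangle (lx along local x, ly along y): returns offsets of the 4 sides & tilt (deg)"""
    half=max(lx,ly)/2+tol+.004; s=4000
    r=rect(n,p,cx,cy,z,half,yaw,s).astype(np.float32); g=r.sum(2) if chan is None else r@np.array(chan,np.float32)
    g=cv2.GaussianBlur(g,(0,0),2); N=len(g); out={}
    gx=np.gradient(g,axis=0);gy=np.gradient(g,axis=1)
    for sd in sides:
        ax=sd.lower(); G=gx if ax=='x' else gy.T; L=(lx if ax=='x' else ly)/2; O=(ly if ax=='x' else lx)/2
        e=-L if sd.islower() else L
        i0=int((e-tol+half)*s); i1=int((e+tol+half)*s); j=np.arange(int((half-O*frac)*s),int((half+O*frac)*s))
        B=np.abs(G[i0:i1][:,j]); k=B.mean(1).argmax(); lo=max(0,k-8);hi=min(len(B),k+9)
        w=B[lo:hi]**2; pos=((np.arange(lo,hi)[:,None]*w).sum(0)/w.sum(0)+i0+.5)/s-half
        f=np.polyfit((j+.5)/s-half,pos,1); res=pos-np.polyval(f,(j+.5)/s-half)
        out[sd]=(round((f[1]-e)*1000,2),round(float(np.degrees(np.arctan(f[0]))),2),round(float(res.std()*1000),2))
    return out
E
python3 - <<'E'
from h import *
for n in("side","top"):
    p=np.load(f"pics/{n}0.npz")['p']
    print(n,"plate",edges(n,p,.5085,.1925,.175,22.5,.060,.084))
    print(n,"slot",edges(n,p,.5085,.1925,.175,22.5,.012,.028,tol=.004,frac=.6))
    print(n,"strap",edges(n,p,.585,-.303,.142,25.3,.010,.026,tol=.005,frac=.6))
    print(n,"rack",edges(n,p,.5553,-.232,.057,25.3,.070,.230,tol=.006,frac=.7))
E
```

```text
side plate {'x': (np.float64(1.11), 0.01, 0.19), 'X': (np.float64(2.6), -0.08, 0.12), 'y': (np.float64(-1.35), -0.62, 0.19), 'Y': (np.float64(0.58), -0.09, 0.11)}
side slot {'x': (np.float64(1.86), 0.77, 0.12), 'X': (np.float64(0.16), -1.66, 0.11), 'y': (np.float64(-0.68), 5.05, 0.08), 'Y': (np.float64(-2.03), 4.41, 0.04)}
side strap {'x': (np.float64(3.79), 0.44, 0.04), 'X': (np.float64(-4.1), 0.3, 0.05), 'y': (np.float64(-1.25), -4.83, 0.06), 'Y': (np.float64(1.92), 9.64, 0.57)}
side rack {'x': (np.float64(-0.15), -0.1, 0.11), 'X': (np.float64(1.93), -0.08, 0.51), 'y': (np.float64(-0.73), 0.72, 0.42), 'Y': (np.float64(0.62), -0.16, 0.07)}
top plate {'x': (np.float64(0.92), 0.06, 0.27), 'X': (np.float64(1.6), 0.13, 0.24), 'y': (np.float64(-1.05), 0.37, 0.26), 'Y': (np.float64(-0.12), 0.05, 0.18)}
top slot {'x': (np.float64(1.19), -0.23, 0.11), 'X': (np.float64(1.42), 1.09, 0.2), 'y': (np.float64(-0.35), -3.86, 0.06), 'Y': (np.float64(0.11), -1.23, 0.12)}
top strap {'x': (np.float64(3.96), 1.94, 0.18), 'X': (np.float64(-4.31), 0.77, 0.13), 'y': (np.float64(1.91), -0.12, 0.27), 'Y': (np.float64(1.93), 15.97, 0.33)}
top rack {'x': (np.float64(-0.01), -0.28, 0.2), 'X': (np.float64(0.82), -0.18, 0.17), 'y': (np.float64(-1.05), -0.68, 0.59), 'Y': (np.float64(0.29), 0.27, 0.14)}
```

```bash
python3 - <<'E'
from h import *
for n in("side","top"):
    p=np.load(f"pics/{n}0.npz")['p']
    print(n,"strap",edges(n,p,.5883,-.2991,.142,25.3,.010,.026,tol=.0025,frac=.6))
    print(n,"wide",edges(n,p,.5883-.427*-.075,-.2991+.904*.075,.142,25.3,.010,.032,tol=.003,frac=.6))
    # base of strap: compare rack slope
E
python3 - <<'E'
# inclination from side cloud of middle strap
from h import *
S=np.load("pics/side0.npz");W=cloud("side",S['d'])
for k in range(3):
  c=np.array([.5883,-.2991])+k*75e-3*np.array([-.427,.904]);a=np.radians(25.3)
  lx=(W[...,:2]-c)@[np.cos(a),np.sin(a)];ly=(W[...,:2]-c)@[-np.sin(a),np.cos(a)]
  for z0 in(.07,.085,.1,.115,.13):
    m=(abs(W[...,2]-z0)<.0075)&(abs(lx)<.015)&(abs(ly)<.025)
    print(z0,m.sum(),np.round([np.median(lx[m])*1e3,np.percentile(ly[m],3)*1e3,np.percentile(ly[m],97)*1e3],1))
from plant import ctrl
o=ctrl.get_obs();print(o['clock'],o['tool_pos'],o['orientation'])
E
```

```text
side strap {'x': (np.float64(-0.17), 0.46, 0.08), 'X': (np.float64(0.73), -0.45, 0.11), 'y': (np.float64(0.41), -5.47, 0.06), 'Y': (np.float64(0.17), 2.37, 0.1)}
side wide {'x': (np.float64(-1.84), -2.41, 0.46), 'X': (np.float64(2.04), 2.12, 0.08), 'y': (np.float64(1.46), -5.81, 0.17), 'Y': (np.float64(2.03), 4.46, 0.24)}
top strap {'x': (np.float64(-0.14), 3.0, 0.26), 'X': (np.float64(0.01), 0.61, 0.19), 'y': (np.float64(-0.23), 3.28, 0.13), 'Y': (np.float64(0.47), -1.89, 0.04)}
top wide {'x': (np.float64(0.26), 0.32, 0.58), 'X': (np.float64(-1.91), 0.17, 0.4), 'y': (np.float64(1.01), 13.51, 0.27), 'Y': (np.float64(-1.94), 10.35, 0.39)}
0.07 51 [ -4.6 -13.2  12. ]
0.085 55 [ -4.7 -13.3  11.7]
0.1 58 [ -4.8 -13.1  11.8]
0.115 61 [ -4.6 -13.1  12.2]
0.13 60 [ -4.4 -13.   12.2]
0.07 58 [ -5.4 -16.1  12.2]
0.085 63 [ -4.9 -16.1  14.2]
0.1 61 [ -5. -16.  13.]
0.115 64 [ -5.3 -15.9  13.9]
0.13 69 [ -4.9 -15.8  12.5]
0.07 39 [ -4.5 -10.5   8.5]
0.085 43 [ -5.1 -10.6   9.8]
0.1 39 [ -5.1 -10.5   8. ]
0.115 46 [ -4.7 -10.7   7.8]
0.13 45 [ -4.5 -10.9   8.5]
0.7 [0.22114224 0.63771143 0.22659336] [ 1.79997472e+02  1.26620913e-03 -1.09127011e+02]
```

```bash
cat >> h.py <<'E'
def need(tx,ty,tz,yaw,rp=True):
    from plant import ctrl
    from scipy.spatial.transform import Rotation as R
    o=ctrl.get_obs(); A=R.from_euler('xyz',o['orientation'],degrees=True)
    B=R.from_euler('xyz',[180,0,yaw],degrees=True)
    print("t",round(o['clock'],2),"tcp",np.round(o['tool_pos'],4),"rpy",np.round(o['orientation'],2),"F",np.round(o['force'],1),"open",round(o['opening'],4))
    print("turn first units",np.round((A.inv()*B).as_rotvec()/.1,2))
    d=np.array([tx,ty,tz])-o['tool_pos']
    print("then shift (new axes) units",np.round(B.inv().apply(d)/.04,3)," (old axes)",np.round(A.inv().apply(d)/.04,3))
E
python3 -m jog '0 0 1 0 0 -0.2 1; 0 0 1 0 0 -0.2 1; 0 0 1 0 0 -0.2 1; 0 0 1 0 0 -0.2 1; 0 0 1 0 0 -0.2 1; 0 0 1 0 0 -0.2 1; 0 0 1 0 0 0 1; 0 0 0.95 0 0 0 1'
python3 -c "
from h import need
need(.5884,-.299,.25,-154.7)"
```

```text
clock: 1.7
tool_pos: [0.2211, 0.6377, 0.2748]
orientation: [180.0, 0.0, -154.9]
force: [0.9, -0.6, 0.1]
opening: 0.0875
t 1.7 tcp [0.2211 0.6377 0.2748] rpy [ 1.7998e+02  1.0000e-02 -1.5486e+02] F [ 0.9 -0.6  0.1] open 0.0875
turn first units [ 0.    0.   -0.03]
then shift (new axes) units [  1.707 -25.096   0.619]  (old axes) [  1.638 -25.101   0.611]
```

```bash
python3 -m jog '0 0 0 0.07 -1 0 1; 0 0 0 0.07 -1 0 1; 0 0 0 0.07 -1 0 1; 0 0 0 0.07 -1 0 1; 0 0 0 0.07 -1 0 1; 0 0 0 0.07 -1 0 1; 0 0 0 0.07 -1 0 1; 0 0 0 0.07 -1 0 1'
python3 -m jog '0 0 0 0.07 -1 0 1; 0 0 0 0.07 -1 0 1; 0 0 0 0.07 -1 0 1; 0 0 0 0.07 -1 0 1; 0 0 0 0.07 -1 0 1; 0 0 0 0.07 -1 0 1; 0 0 0 0.07 -1 0 1; 0 0 0 0.07 -1 0 1'
python3 -m jog '0 0 0 0.07 -1 0 1; 0 0 0 0.07 -1 0 1; 0 0 0 0.07 -1 0 1; 0 0 0 0.07 -1 0 1; 0 0 0 0.07 -1 0 1; 0 0 0 0.07 -1 0.2 1; 0 0 0 0.07 -1 0.4 1; 0 0 0 0 -0.8 0.2 1'
python3 -c "
from h import need
need(.5884,-.299,.088,-154.7)"
```

```text
clock: 2.7
tool_pos: [0.3381, 0.3376, 0.2748]
orientation: [180.0, 0.0, -154.7]
force: [0.0, -0.2, -0.2]
opening: 0.0877
clock: 3.7
tool_pos: [0.4548, 0.0388, 0.275]
orientation: [180.0, 0.1, -154.7]
force: [0.5, 0.3, 0.6]
opening: 0.0877
clock: 4.7
tool_pos: [0.5702, -0.2518, 0.2416]
orientation: [180.0, -0.0, -154.7]
force: [0.3, 0.9, -0.1]
opening: 0.0879
t 4.7 tcp [ 0.5702 -0.2518  0.2416] rpy [ 1.7996e+02 -4.0000e-02 -1.5472e+02] F [ 0.3  0.9 -0.1] open 0.0879
turn first units [ 0.01 -0.01 -0.  ]
then shift (new axes) units [ 0.092 -1.261  3.84 ]  (old axes) [ 0.088 -1.264  3.839]
```

```bash
python3 -m jog '0 0 0 0.09 -0.8 0.4 1; 0 0 0 0 -0.4 0.2 1; 0 0 0 0 0 0 1'
python3 - <<'E'
from h import *
need(.5884,-.299,.088,-154.7)
p,d=vision.snapshot("side"); crop(p,330,470,180,320,5,"pics/s1.png")
E
```

```text
clock: 5.08
tool_pos: [0.5872, -0.2958, 0.2175]
orientation: [179.9, -0.1, -154.7]
force: [0.6, -0.0, 0.1]
opening: 0.0879
t 5.08 tcp [ 0.5872 -0.2958  0.2175] rpy [ 1.7994e+02 -8.0000e-02 -1.5475e+02] F [ 0.6 -0.   0.1] open 0.0879
turn first units [ 0.01 -0.01 -0.01]
then shift (new axes) units [ 0.007 -0.085  3.237]  (old axes) [ 2.000e-03 -8.900e-02  3.237e+00]
```

View pics/s1.png

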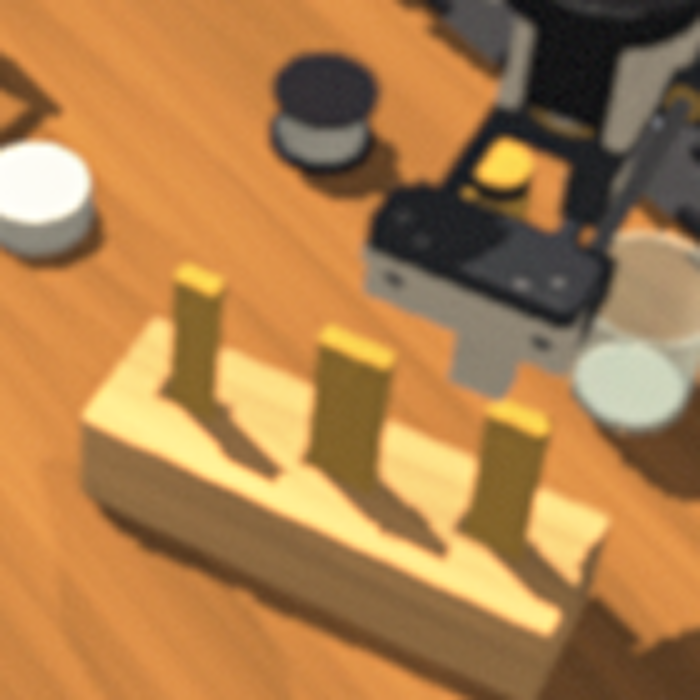

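```bash
python3 -m jog '0 0 0 0 -0.08 0.4 1; 0 0 0 0 0 0.6 1; 0 0 0 0 0 0.6 1; 0 0 0 0 0 0.6 1; 0 0 0 0 0 0.5 1; 0 0 0 0 0 0.3 1; 0 0 0 0 0 0.2 1; 0 0 0 0 0 0 1'
python3 - <<'E'
from h import *
need(.5884,-.299,.088,-154.7)
p,d=vision.snapshot("side"); crop(p,330,470,180,320,5,"pics/s2.png")
p,d=vision.snapshot("top"); crop(p,350,490,100,220,5,"pics/t2.png")
E
```

```text
clock: 6.12
tool_pos: [0.5887, -0.298, 0.0904]
orientation: [180.0, -0.0, -154.7]
force: [-0.3, 0.0, 0.8]
opening: 0.0877
t 6.12 tcp [ 0.5887 -0.298   0.0904] rpy [ 1.7999e+02 -2.0000e-02 -1.5466e+02] F [-0.3  0.   0.8] open 0.0877
turn first units [ 0.   -0.    0.01]
then shift (new axes) units [ 0.018 -0.02   0.059]  (old axes) [ 0.018 -0.02   0.059]
```

View pics/s2.png

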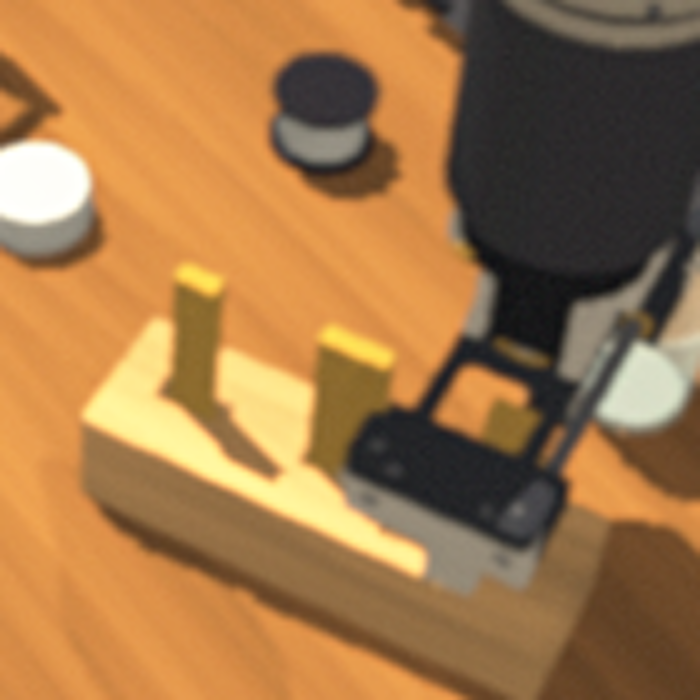

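View pics/t2.png

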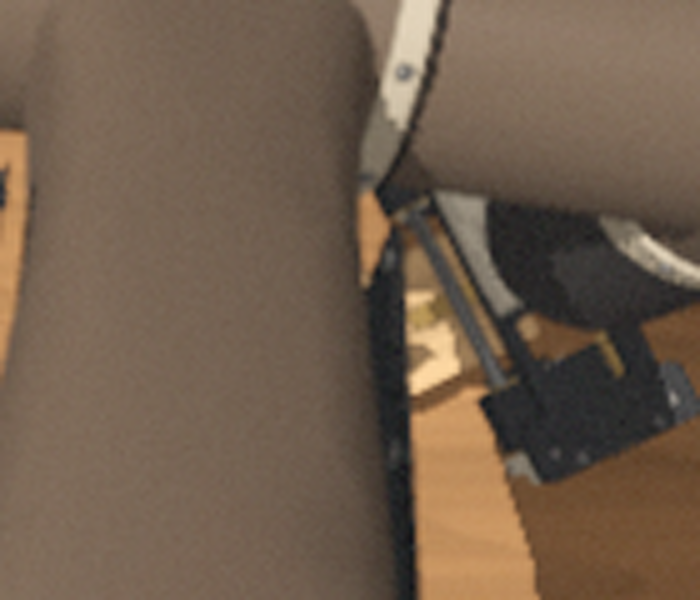

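```bash
python3 -m jog '0 0 0 0.015 -0.02 0 -0.4; 0 0 0 0 0 0 -0.4; 0 0 0 0 0 0 -0.6; 0 0 0 0 0 0 -0.6'; python3 -m jog '0 0 0 0 0 0 -1; 0 0 0 0 0 0 -1; 0 0 0 0 0 0 -1; 0 0 0 0 0 0 -1;0 0 0 0 0 0 -1'
python3 - <<'E'
from h import *
need(.5884,-.299,.088,-154.7)
p,d=vision.snapshot("side"); crop(p,330,470,180,320,5,"pics/s3.png")
E
```

```text
clock: 6.72
tool_pos: [0.5886, -0.2992, 0.0906]
orientation: [-180.0, 0.0, -154.7]
force: [-1.4, 0.9, -0.4]
opening: 0.053
clock: 7.35
tool_pos: [0.5887, -0.2991, 0.0906]
orientation: [-180.0, 0.0, -154.7]
force: [-0.8, -0.1, 1.1]
opening: 0.0097
t 7.35 tcp [ 0.5887 -0.2991  0.0906] rpy [-180.      0.   -154.68] F [-0.8 -0.1  1.1] open 0.0097
turn first units [-0.  0.  0.]
then shift (new axes) units [0.005 0.005 0.064]  (old axes) [0.005 0.005 0.064]
```

View pics/s3.png

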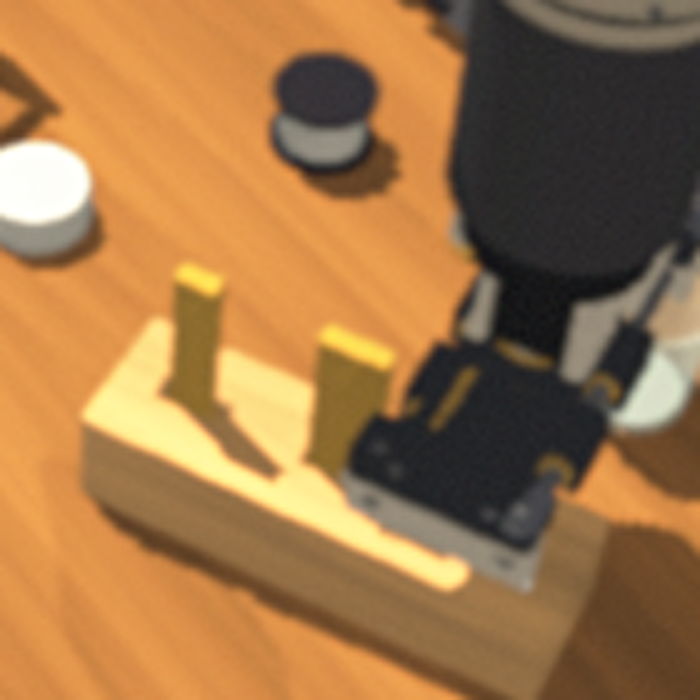

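```bash
python3 -m jog '0 0 0 0 0 -0.1 -1; 0 0 0 0 0 -0.2 -1; 0 0 0 0 0 -0.3 -1; 0 0 0 0 0 -0.4 -1; 0 0 0 0 0 -0.4 -1; 0 0 0 0 0 -0.4 -1; 0 0 0 0 0 -0.5 -1; 0 0 0 0 0 -0.5 -1'
python3 -m jog '0 0 0 0 0 -0.5 -1; 0 0 0 0 0 -0.5 -1; 0 0 0 0 0 -0.5 -1; 0 0 0 0 0 -0.4 -1; 0 0 0 0 0 -0.2 -1; 0 0 0 0 0 0 -1'
python3 - <<'E'
from h import *
need(.5098,.1927,.29,-157.6)
p,d=vision.snapshot("side"); crop(p,330,490,120,320,4,"pics/s4.png")
E
```

```text
clock: 8.4
tool_pos: [0.5886, -0.2991, 0.2041]
orientation: [-180.0, 0.0, -154.7]
force: [0.7, -0.4, -3.2]
opening: 0.0097
clock: 9.15
tool_pos: [0.5887, -0.2991, 0.287]
orientation: [-180.0, 0.0, -154.7]
force: [0.8, 0.2, -3.0]
opening: 0.01
t 9.15 tcp [ 0.5887 -0.2991  0.287 ] rpy [-1.7998e+02  4.0000e-02 -1.5468e+02] F [ 0.8  0.2 -3. ] open 0.01
turn first units [-0.    0.01  0.51]
then shift (new axes) units [-2.861 12.119 -0.075]  (old axes) [-3.475 11.958 -0.077]
```

View pics/s4.png

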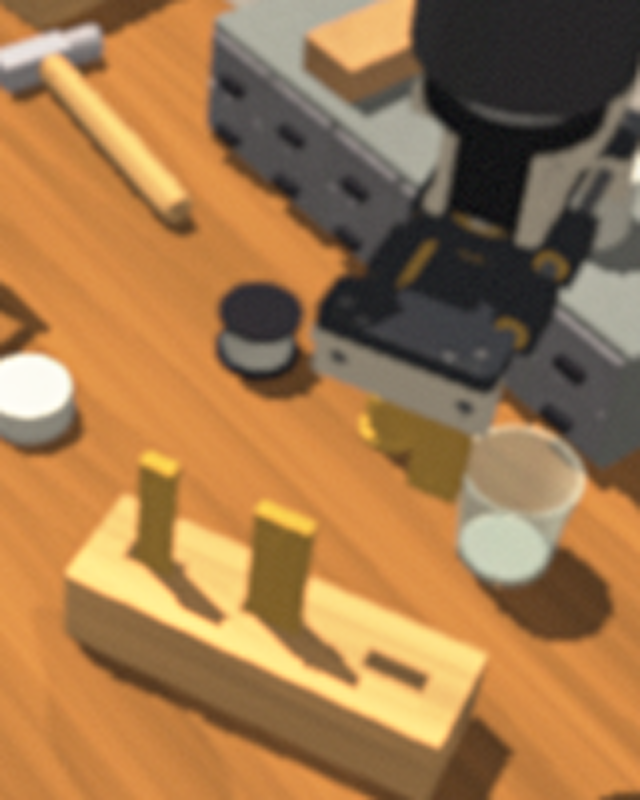

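```bash
python3 -m jog '0 0 0.25 0 0 0 -1; 0 0 0.26 0 0 0 -1; 0 0 0 -0.08 0.3 0 -1; 0 0 0 -0.16 0.7 0 -1; 0 0 0 -0.24 1 0 -1; 0 0 0 -0.24 1 0 -1; 0 0 0 -0.24 1 0 -1; 0 0 0 -0.24 1 0 -1'
python3 -m jog '0 0 0 -0.24 1 0 -1; 0 0 0 -0.24 1 0 -1; 0 0 0 -0.24 1 0 -1; 0 0 0 -0.24 1 0 -1; 0 0 0 -0.24 1 0 -1; 0 0 0 -0.24 1 0 -1; 0 0 0 -0.15 0.5 0 -1; 0 0 0 0 0 0 -1'
python3 - <<'E'
from h import *
need(.5098,.1927,.29,-157.6)
E
```

```text
clock: 10.2
tool_pos: [0.5561, -0.0942, 0.2866]
orientation: [180.0, 0.0, -157.6]
force: [0.7, 0.5, -1.7]
opening: 0.0098
clock: 11.2
tool_pos: [0.5161, 0.17, 0.2864]
orientation: [180.0, -0.0, -157.5]
force: [-0.5, -1.1, -3.9]
opening: 0.0098
t 11.2 tcp [0.5161 0.17   0.2864] rpy [ 1.8000e+02 -1.0000e-02 -1.5748e+02] F [-0.5 -1.1 -3.9] open 0.0098
turn first units [ 0.   -0.    0.02]
then shift (new axes) units [-0.072  0.585 -0.089]  (old axes) [-0.073  0.585 -0.089]
```

```bash
python3 -m jog '0 0 0.02 -0.07 0.4 0 -1; 0 0 0 0 0.18 0 -1; 0 0 0 0 0 0.3 -1; 0 0 0 0 0 0 -1'
python3 - <<'E'
from h import *
need(.5098,.1927,.29,-157.6)
for n in("side","top"):
    p,d=vision.snapshot(n); np.savez(f"pics/{n}5.npz",p=p,d=d)
    if n=="side": crop(p,220,340,70,190,6,"pics/s5.png")
    else: crop(p,180,330,100,240,5,"pics/t5.png")
E
```

```text
clock: 11.7
tool_pos: [0.5095, 0.1905, 0.2731]
orientation: [-180.0, -0.1, -157.7]
force: [-0.1, -0.7, -2.5]
opening: 0.01
t 11.7 tcp [0.5095 0.1905 0.2731] rpy [-1.7998e+02 -1.4000e-01 -1.5773e+02] F [-0.1 -0.7 -2.5] open 0.01
turn first units [-0.   -0.03 -0.02]
then shift (new axes) units [-0.028  0.049 -0.424]  (old axes) [-0.026  0.049 -0.424]
```

View pics/s5.png

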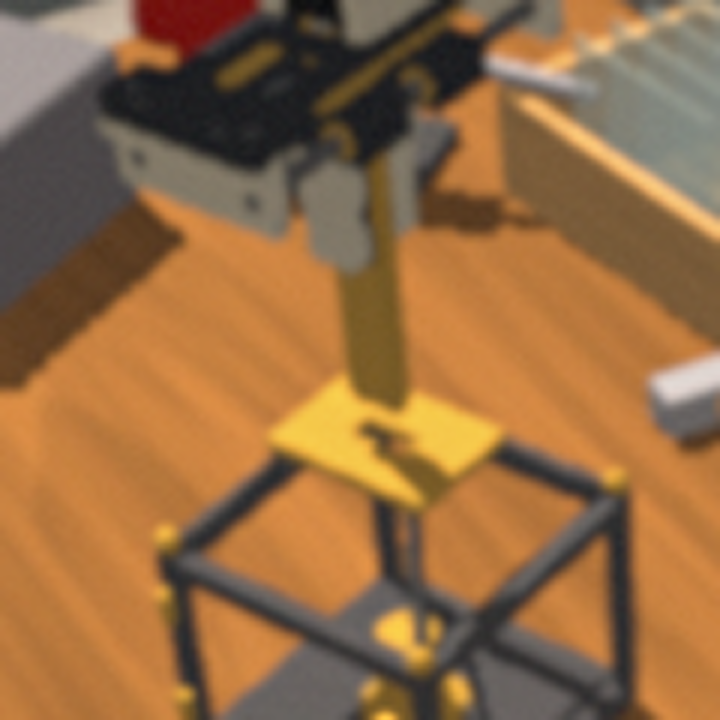

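View pics/t5.png

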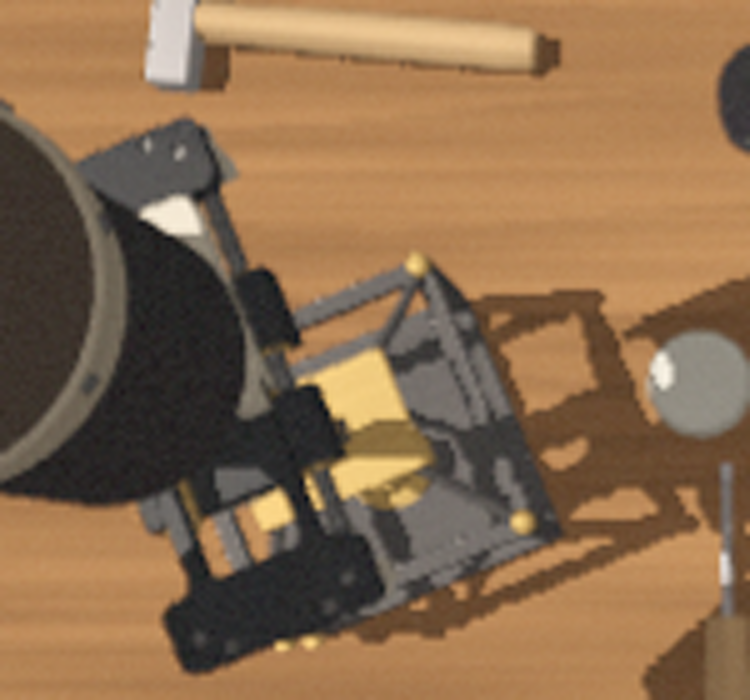

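```bash
cat >> h.py <<'E'
from scipy.spatial.transform import Rotation as Rot
from scipy.optimize import minimize
def box(lx,ly,z0,z1):
    return np.array([[sx*lx/2,sy*ly/2,z] for sx in(-1,1) for sy in(-1,1) for z in(z0,z1)])
def cover(n,polys,u0,v0,w,h,s=8):
    m=np.zeros((h*s,w*s),np.uint8)
    for P in polys:
        uv=(proj(n,P)-[u0,v0]+.5)*s-.5
        hu=cv2.convexHull(uv.astype(np.float32)).reshape(-1,2)
        cv2.fillConvexPoly(m,np.round(hu*16).astype(np.int32),255,cv2.LINE_AA,4)
    return cv2.GaussianBlur(cv2.resize(m,(w,h),interpolation=cv2.INTER_AREA).astype(np.float32)/255,(0,0),.7)
PLATE=[box(.06,.084,-.006,0)]
STRAP=[box(.010,.026,.004,.13),box(.007,.023,0,.004)]
def place(parts,x,y,z,yaw,tx=0,ty=0):
    R=Rot.from_euler('xyz',[tx,ty,yaw],degrees=True)
    return [R.apply(P)+[x,y,z] for P in parts]
def fit(n,M,parts,x0,scale,u0,v0,valid,full):
    h,w=M.shape
    f=lambda q:(((cover(n,place(parts,*full(q)),u0,v0,w,h)-M)**2)[valid]).sum()
    b=None
    S=np.vstack([np.zeros(len(x0))]+[np.eye(len(x0))[i]*scale[i] for i in range(len(x0))])
    r=minimize(f,x0,method='Nelder-Mead',options=dict(initial_simplex=np.array(x0)+S,xatol=1e-5,fatol=1e-4,maxiter=600))
    r=minimize(f,r.x,method='Nelder-Mead',options=dict(initial_simplex=r.x+S*.5,xatol=1e-5,fatol=1e-4,maxiter=600))
    return r.x,r.fun
E
python3 - <<'E'
from h import *
p=np.load("pics/side0.npz")['p']; q=np.load("pics/side5.npz")['p']; t=np.load("pics/top0.npz")['p']
for (v,u) in((144,284),(150,284),(170,270)): print("plate/wood side",p[v,u],p[v,u+40])
for u in range(270,297): print(u,q[125,u],q[132,u]) if u%2==0 else 0
print(t[190,235],t[170,262],t[200,215])
print([q[v,285].tolist() for v in range(120,150,2)])
E
```

```text
plate/wood side [189 138  57] [190 122  62]
plate/wood side [242 190  71] [158 111  50]
plate/wood side [152 108  78] [185 119  58]
270 [192 125  61] [205 133  68]
272 [201 130  65] [200 128  65]
274 [202 131  62] [192 124  61]
276 [186 122  60] [213 146  64]
278 [128  96  42] [157 114  48]
280 [121  91  39] [121  91  38]
282 [122  92  38] [124  93  37]
284 [121  91  39] [120  91  40]
286 [129  93  41] [121  91  39]
288 [194 125  62] [169 113  53]
290 [209 135  67] [195 124  63]
292 [207 133  64] [189 122  61]
294 [209 134  67] [198 127  65]
296 [212 136  68] [209 135  68]
[231 194 119] [54 53 52] [170 122  76]
[[121, 89, 38], [119, 89, 36], [119, 90, 36], [117, 89, 39], [118, 90, 39], [118, 91, 38], [117, 90, 37], [117, 88, 36], [116, 87, 37], [187, 137, 54], [232, 175, 68], [140, 102, 48], [140, 95, 50], [134, 99, 41], [220, 160, 60]]
```

```bash
cat > fitall.py <<'E'
from h import *
import sys
from plant import ctrl
PT=[box(.06,.084,-.0002,0)]
SLOT=[box(.012,.028,-.0002,0)]
def plate(n,p,x0=(.5098,.1927,22.4)):
    uv=proj(n,[[x0[0],x0[1],.175]])[0].astype(int); u0,v0=uv[0]-40,uv[1]-35
    g=p[v0:v0+70,u0:u0+80,1].astype(np.float32)
    M=np.clip((g-(128 if n=="side" else 125))/((190-128) if n=="side" else 65),0,1)
    ex=cover(n,place([box(.064,.088,-.0002,0)],x0[0],x0[1],.175,x0[2]),u0,v0,80,70)
    sl=cover(n,place([box(.018,.034,-.006,0)],x0[0],x0[1],.175,x0[2]),u0,v0,80,70)
    valid=(ex>.02)&(sl<.02)
    return fit(n,M,PT,x0,(.002,.002,1),u0,v0,valid,lambda q:(q[0],q[1],.175,q[2]))
def strap(n,q,o,rows,cols=(255,310),tilt=False,bg=190,rel=.0786,yaw=None):
    z=o[2]-rel; u0,u1=cols;v0,v1=rows
    M=np.clip((bg-q[v0:v1,u0:u1,0].astype(np.float32))/(bg-122),0,1)
    valid=np.ones_like(M,bool)
    if tilt: return fit(n,M,STRAP,(o[0],o[1],0,0),(.002,.002,1,1),u0,v0,valid,lambda a:(a[0],a[1],z,yaw,a[2],a[3]))
    return fit(n,M,STRAP,(o[0],o[1]),(.002,.002),u0,v0,valid,lambda a:(a[0],a[1],z,yaw))
E
python3 - <<'E'
from fitall import *
for n in("side","top"):
    p=np.load(f"pics/{n}0.npz")['p']; print(n,plate(n,p))
q=np.load("pics/side5.npz")['p']
o=[.5095,.1905,.2731]
print(strap("side",q,o,(118,139),(262,305),yaw=22.3))
print(strap("side",q,o,(118,139),(262,305),tilt=True,yaw=22.3))
E
```

```text
side (array([ 0.51110224,  0.19371935, 22.06911543]), np.float64(2.7350339889526367))
top (array([ 0.50965303,  0.19301309, 22.71305151]), np.float64(6.750988483428955))
(array([0.51131355, 0.19527314]), np.float64(3.241602897644043))
(array([ 0.51157785,  0.1951203 , -0.44687311, -0.53843292]), np.float64(3.211578845977783))
```

Run:
```python
from fitall import *
q=np.load("pics/side5.npz")['p']
ims=[]
for (x,y,z) in((.5095+.0014,.1905+.0007,.1945),(.5113,.1953,.1945),(.5109,.1912,.1995)):
    im=cv2.resize(q[105:155,255:315,::-1],None,fx=6,fy=6,interpolation=cv2.INTER_CUBIC).copy()
    for P in place(STRAP,x,y,z,22.3):
        hu=cv2.convexHull(proj("side",P).astype(np.float32)).reshape(-1,2)
        uv=((hu-[255,105]+.5)*6-.5); cv2.polylines(im,[np.round(uv).astype(int)],True,(255,0,0),1)
    ims.append(im[:, :])
cv2.imwrite("pics/ov.png",cv2.resize(np.hstack(ims),(800,224)) if 0 else np.vstack([np.hstack(ims[:2]),np.hstack([ims[2],ims[2]*0])]))
```

```text
(no output)
```

View pics/ov.png

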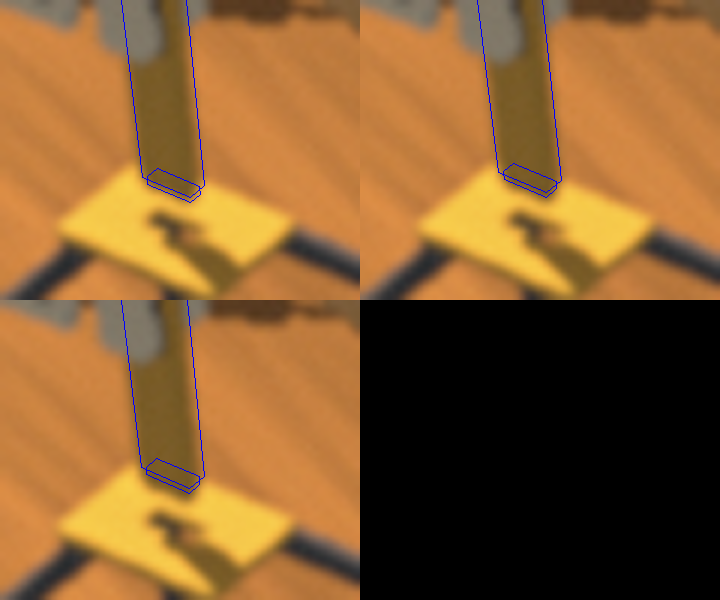

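Run:
```python
from fitall import *
Z=np.load("pics/side5.npz");q=Z['p'];W=cloud("side",Z['d'])
a=np.radians(22.4);c=np.array([.5095,.1905])
lx=((W[...,:2]-c)@[np.cos(a),np.sin(a)])*1e3;ly=((W[...,:2]-c)@[-np.sin(a),np.cos(a)])*1e3
for v in range(112,142,2):
    print(v,[(u,round(float(lx[v,u]),1),round(float(ly[v,u]),1),round(float(W[v,u,2])*1e3)) for u in range(274,292,2)])
```

```text
112 [(274, -19.8, 3.2, 279), (276, -22.6, -6.0, 284), (278, -21.0, -10.9, 285), (280, -13.7, -10.5, 280), (282, -7.6, -11.4, 277), (284, -2.2, -13.0, 275), (286, 6.6, -11.6, 269), (288, 309.7, 248.9, -3), (290, 311.5, 241.4, -1)]
114 [(274, 273.1, 280.2, -2), (276, -3.8, 12.4, 260), (278, -21.8, -10.9, 280), (280, -4.6, -1.6, 266), (282, -5.0, -8.4, 269), (284, -4.4, -14.3, 271), (286, 5.2, -12.2, 264), (288, 292.8, 234.8, 4), (290, 301.7, 233.7, -1)]
116 [(274, 262.8, 271.6, 0), (276, -5.8, 11.2, 256), (278, -4.1, 6.2, 257), (280, -3.0, 0.7, 258), (282, -5.2, -7.9, 263), (284, -4.0, -13.3, 264), (286, 3.9, -12.8, 259), (288, 285.0, 228.7, 3), (290, 289.1, 223.5, 2)]
118 [(274, 251.0, 261.5, 2), (276, -6.7, 11.2, 251), (278, -6.3, 4.9, 253), (280, -4.4, 0.1, 253), (282, -7.3, -9.2, 259), (284, -3.1, -11.8, 257), (286, 2.7, -13.1, 254), (288, 279.1, 224.3, 0), (290, 282.7, 218.7, 0)]
120 [(274, 244.3, 256.2, 0), (276, 242.7, 245.7, 5), (278, -4.9, 7.0, 245), (280, -6.8, -1.4, 250), (282, -8.7, -9.7, 254), (284, -5.3, -13.1, 253), (286, 3.4, -11.9, 247), (288, 269.7, 216.9, 0), (290, 2
[... 1520 characters left out ...]
(288, 2.0, -15.2, 207), (290, 213.8, 164.7, -1)]
136 [(274, 7.0, 38.4, 175), (276, 9.5, 33.7, 176), (278, 12.6, 29.5, 175), (280, -2.8, 8.2, 194), (282, -6.0, -1.6, 200), (284, -4.5, -6.9, 201), (286, -4.3, -13.5, 204), (288, 3.6, -13.1, 199), (290, 27.7, 1.5, 177)]
138 [(274, 1.6, 34.1, 174), (276, 3.4, 28.8, 175), (278, 5.5, 23.7, 176), (280, 8.9, 19.8, 175), (282, 11.1, 14.9, 176), (284, 17.2, 13.5, 173), (286, -3.6, -12.1, 197), (288, 19.2, 1.4, 176), (290, 25.1, -0.2, 173)]
140 [(274, -8.2, 25.7, 177), (276, -3.5, 23.1, 175), (278, -0.1, 19.2, 175), (280, 0.7, 13.1, 177), (282, 7.7, 12.5, 173), (284, 11.1, 8.7, 172), (286, 10.9, 1.6, 175), (288, 13.9, -2.6, 175), (290, 17.0, -6.7, 175)]
```

Run:
```python
from fitall import *
np.set_printoptions(linewidth=200)
q=np.load("pics/side5.npz")['p']
M=np.clip((190-q[118:142,270:296,0].astype(np.float32))/(190-122),0,1)
print((M[10:]*9).round().astype(int))
for (x,y,z) in((.5095+.0014,.1905+.0007,.1945),(.5113,.1953,.1945)):
    print((cover("side",place(STRAP,x,y,z,22.3),270,118,26,24)[10:]*9).round().astype(int))
```

```text
[[0 0 0 0 0 0 0 4 8 9 9 9 9 9 9 9 9 5 2 0 0 0 0 0 0 0]
 [0 0 0 0 0 0 0 3 8 9 9 9 9 9 9 9 9 6 2 0 0 0 0 0 0 0]
 [0 0 0 0 0 0 0 3 7 9 9 9 9 9 9 9 9 6 2 0 0 0 0 0 0 0]
 [0 0 0 0 0 0 0 1 6 9 9 9 9 9 9 9 9 6 2 0 0 0 0 0 0 0]
 [0 0 0 0 0 0 0 0 4 9 9 9 9 9 9 9 9 7 3 0 0 0 0 0 0 0]
 [0 0 0 0 0 0 0 0 2 8 9 9 9 9 9 9 9 7 3 0 0 0 0 0 0 0]
 [0 0 0 0 0 0 0 0 0 6 9 9 9 9 9 9 9 7 2 0 0 0 0 0 0 0]
 [0 0 0 0 0 0 0 0 0 2 7 8 9 9 9 9 9 6 0 0 0 0 0 0 0 0]
 [0 0 0 0 0 0 0 0 0 0 0 3 5 8 9 9 9 4 0 0 0 0 0 0 0 0]
 [0 0 0 0 0 0 0 0 0 0 0 0 0 1 5 8 7 1 0 0 0 0 0 0 0 0]
 [0 0 0 0 0 0 0 0 0 0 0 0 0 0 0 0 0 0 0 0 0 0 0 0 0 0]
 [0 0 0 0 0 0 0 0 0 0 0 0 0 0 0 0 0 0 0 0 0 0 0 0 0 0]
 [0 0 0 0 0 0 0 0 0 0 0 3 2 0 0 0 0 0 0 0 0 0 0 0 0 0]
 [0 0 0 0 0 0 0 0 0 0 5 9 9 7 3 0 0 0 0 0 0 0 0 0 0 0]]
[[0 0 0 0 0 0 0 2 7 9 9 9 9 9 9 9 9 8 5 1 0 0 0 0 0 0]
 [0 0 0 0 0 0 0 2 7 9 9 9 9 9 9 9 9 8 5 1 0 0 0 0 0 0]
 [0 0 0 0 0 0 0 2 6 9 9 9 9 9 9 9 9 8 6 1 0 0 0 0 0 0]
 [0 0 0 0 0 0 0 1 6 8 9 9 9 9 9 9 9 9 6 2 0 0 0 0 0 0]
 [0 0 0 0 0 0 0 1 5 8 9 9 9 9 9 9 9 9 7 2 0 0 0 0 0 0]
 [0 0 0 0 0 0 0 1 4 8 9 9 9 9 9 9 9 9 7 2 0 0 0 0 0 0]
[... 512 characters left out ...]
 5 8 9 9 9 9 9 9 9 9 7 2 0 0 0 0 0 0 0]
 [0 0 0 0 0 0 1 4 8 9 9 9 9 9 9 9 9 7 3 0 0 0 0 0 0 0]
 [0 0 0 0 0 0 1 3 8 9 9 9 9 9 9 9 9 8 3 1 0 0 0 0 0 0]
 [0 0 0 0 0 0 0 3 7 9 9 9 9 9 9 9 9 8 4 1 0 0 0 0 0 0]
 [0 0 0 0 0 0 0 2 6 8 9 9 9 9 9 9 9 8 4 1 0 0 0 0 0 0]
 [0 0 0 0 0 0 0 1 3 6 8 9 9 9 9 9 9 8 4 1 0 0 0 0 0 0]
 [0 0 0 0 0 0 0 0 1 3 5 7 8 9 9 9 9 7 3 1 0 0 0 0 0 0]
 [0 0 0 0 0 0 0 0 0 0 1 2 4 6 8 8 8 5 1 0 0 0 0 0 0 0]
 [0 0 0 0 0 0 0 0 0 0 0 0 1 2 4 5 4 2 0 0 0 0 0 0 0 0]
 [0 0 0 0 0 0 0 0 0 0 0 0 0 0 1 1 1 0 0 0 0 0 0 0 0 0]
 [0 0 0 0 0 0 0 0 0 0 0 0 0 0 0 0 0 0 0 0 0 0 0 0 0 0]
 [0 0 0 0 0 0 0 0 0 0 0 0 0 0 0 0 0 0 0 0 0 0 0 0 0 0]
 [0 0 0 0 0 0 0 0 0 0 0 0 0 0 0 0 0 0 0 0 0 0 0 0 0 0]]
```

```bash
cat >> fitall.py <<'E'
B0=np.load("pics/side0.npz")['p'].astype(np.float32)
F0=np.array([120,91,39],np.float32)
def strap2(q,o,rows,cols=(262,305),rel=.0786,yaw=22.4,free="xy",show=False):
    z=o[2]-rel; u0,u1=cols;v0,v1=rows
    b=B0[v0:v1,u0:u1]; I=q[v0:v1,u0:u1].astype(np.float32)
    D=b-F0; M=np.clip(((b-I)*D).sum(2)/np.maximum((D*D).sum(2),1),0,1)
    valid=(np.linalg.norm(D,axis=2)>60)
    near=cover("side",place([box(.016,.032,-.003,.13)],o[0]+.001,o[1]+.001,z,yaw),u0,v0,u1-u0,v1-v0)
    valid&=near>.3
    if show:
        np.set_printoptions(linewidth=200); print((M*9).round().astype(int)*valid)
    if free=="xy": return fit("side",M,STRAP,(o[0],o[1]),(.002,.002),u0,v0,valid,lambda a:(a[0],a[1],z,yaw))
    if free=="xyt": return fit("side",M,STRAP,(o[0],o[1],0,0),(.002,.002,1,1),u0,v0,valid,lambda a:(a[0],a[1],z,yaw,a[2],a[3]))
    if free=="xyyaw": return fit("side",M,STRAP,(o[0],o[1],yaw),(.002,.002,2),u0,v0,valid,lambda a:(a[0],a[1],z,a[2]))
E
python3 - <<'E'
from fitall import *
q=np.load("pics/side5.npz")['p']
o=[.5095,.1905,.2731]
for f in("xy","xyt","xyyaw"): print(f,strap2(q,o,(117,141),free=f,show=f=="xy"))
E
```

```text
[[0 0 0 ... 0 0 0]
 [0 0 0 ... 0 0 0]
 [0 0 0 ... 0 0 0]
 ...
 [0 0 0 ... 0 0 0]
 [0 0 0 ... 0 0 0]
 [0 0 0 ... 0 0 0]]
xy (array([0.50983812, 0.1923627 ]), np.float64(1.8192863464355469))
xyt (array([ 0.50990322,  0.19236727, -0.42962843,  0.36231735]), np.float64(1.802600622177124))
xyyaw (array([ 0.50970104,  0.19207245, 15.1389592 ]), np.float64(0.4515385031700134))
```

Run:
```python
from fitall import *
Z=np.load("pics/side5.npz");W=cloud("side",Z['d'])
a=np.radians(22.3);c=np.array([.5095,.1905])
P=W[116:137,276:288].reshape(-1,3)
lx=((P[:,:2]-c)@[np.cos(a),np.sin(a)])*1e3;ly=((P[:,:2]-c)@[-np.sin(a),np.cos(a)])*1e3
m=(abs(ly)<10.5)&(lx<2)&(lx>-12)&(P[:,2]>.2)&(P[:,2]<.25)
A=np.c_[ly[m],P[m,2]*1e3-225,np.ones(m.sum())]
s,r,_,_=np.linalg.lstsq(A,lx[m],rcond=None);print(m.sum(),s,np.degrees(s[:2]),(r/m.sum())**.5)
# plate from depth: same image, plane top; and y extents of strap
S=np.load("pics/side0.npz");W=cloud("side",S['d'])
```

```text
101 [ 0.01216313 -0.00782055 -5.04726818] [ 0.69689602 -0.44808446] [1.53167606]
```

```bash
python3 -m jog '0 0 0 -0.037 0.036 0.1 -1; 0 0 0 0 0 0.2 -1; 0 0 0 0 0 0.08 -1; 0 0 0 0 0 0 -1; 0 0 0 0 0 0 -1'
python3 - <<'E'
from fitall import *
need(.5103,.1924,.2576,-157.6)
for n in("side","top"):
    p,d=vision.snapshot(n); np.savez(f"pics/{n}6.npz",p=p,d=d)
    if n=="side":
        crop(p,255,315,105,165,10,"pics/s6.png")
        o=ctrl.get_obs()['tool_pos'];print(plate(n,B0.astype(np.uint8)))
        for f in("xy","xyyaw"):print(strap2(p,o,(124,144),free=f))
    else: crop(p,180,330,100,240,5,"pics/t6.png")
E
```

```text
clock: 12.42
tool_pos: [0.5112, 0.1931, 0.2595]
orientation: [-180.0, 0.0, -157.7]
force: [-0.2, 0.4, -2.1]
opening: 0.01
t 12.43 tcp [0.5112 0.1931 0.2595] rpy [-1.8000e+02  2.0000e-02 -1.5771e+02] F [-0.2  0.4 -2.1] open 0.01
turn first units [-0.    0.   -0.02]
then shift (new axes) units [ 0.027 -0.009  0.049]  (old axes) [ 0.027 -0.009  0.049]
(array([ 0.51110224,  0.19371935, 22.06911543]), np.float64(2.7350339889526367))
(array([0.51091624, 0.1933604 ]), np.float64(2.379878520965576))
(array([ 0.51003436,  0.19180753, 13.08448612]), np.float64(0.6094192862510681))
```

View pics/s6.png

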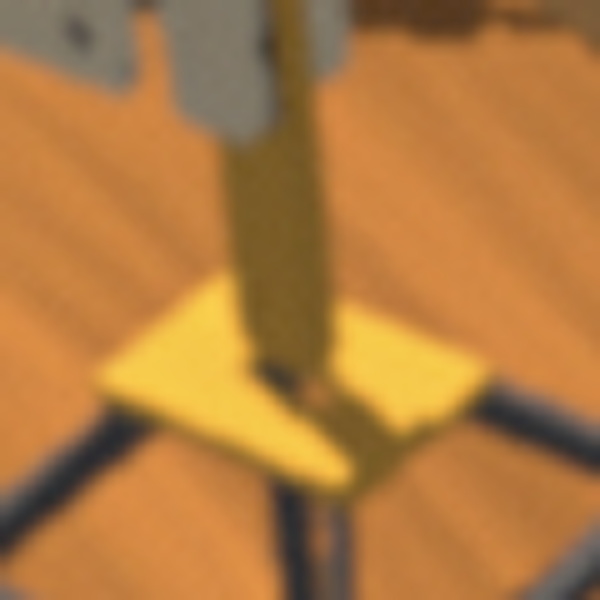

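View pics/t6.png

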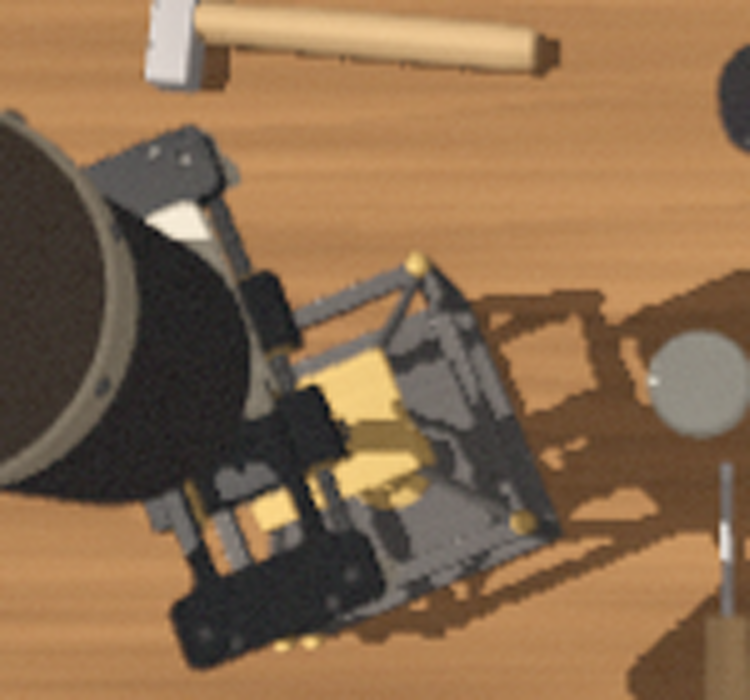

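```bash
python3 -m jog '0 0 0 0 0.008 0.07 -1; 0 0 0 0 0 0.06 -1; 0 0 0 0 0 0.05 -1; 0 0 0 0 0 0 -1'
python3 - <<'E'
from fitall import *
need(.5112,.1934,.2521,-157.6)
p,d=vision.snapshot("side"); np.savez("pics/side7.npz",p=p,d=d)
im=p.copy()
crop(im,255,315,105,165,12,"pics/s7.png")
o=ctrl.get_obs()['tool_pos'];print(strap2(p,o,(126,147)))
E
```

```text
clock: 13.02
tool_pos: [0.5108, 0.1933, 0.2519]
orientation: [-180.0, -0.0, -157.7]
force: [-0.3, 0.1, -3.0]
opening: 0.0098
t 13.03 tcp [0.5108 0.1933 0.2519] rpy [-1.7999e+02 -3.0000e-02 -1.5771e+02] F [-0.3  0.1 -3. ] open 0.0098
turn first units [-0.   -0.   -0.02]
then shift (new axes) units [-0.009 -0.001 -0.005]  (old axes) [-0.009 -0.001 -0.005]
(array([0.50682487, 0.18521338]), np.float64(6.477032661437988))
```

View pics/s7.png

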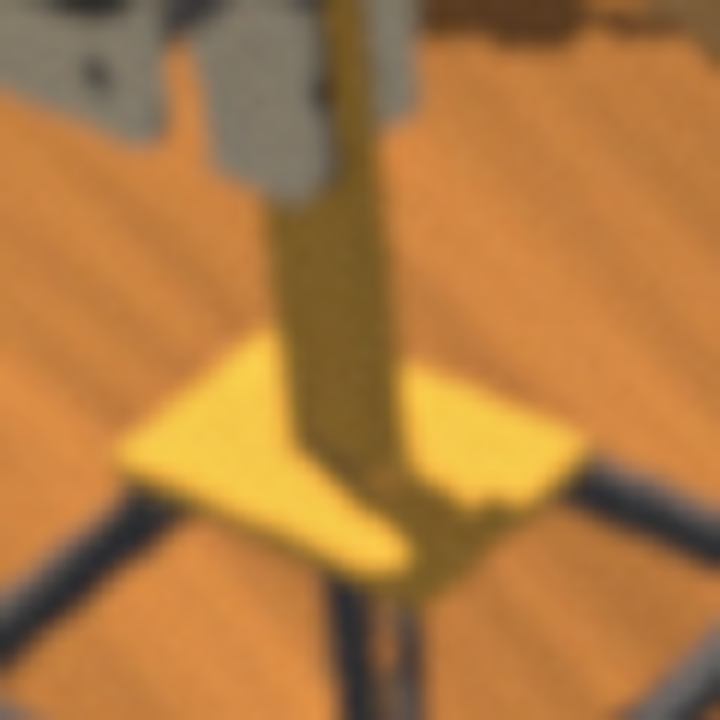

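```bash
python3 -m jog '0 0 0 0 0 0.03 -1; 0 0 0 0 0 0 -1; 0 0 0 0 0 0 -1'; python3 -m jog '0 0 0 0 0 0.02 -1; 0 0 0 0 0 0 -1; 0 0 0 0 0 0 -1'
python3 - <<'E'
from plant import ctrl,vision
o=ctrl.get_obs();print(o['tool_pos'],o['force'],o['moment'])
vision.snapshot("side");o=ctrl.get_obs();print(o['tool_pos'],o['force'],o['moment'])
E
```

```text
clock: 13.45
tool_pos: [0.511, 0.1934, 0.251]
orientation: [180.0, 0.0, -157.7]
force: [0.1, 0.9, -1.3]
opening: 0.0099
clock: 13.82
tool_pos: [0.5109, 0.1934, 0.2501]
orientation: [-180.0, -0.0, -157.7]
force: [-0.4, 0.1, -2.5]
opening: 0.0102
[0.51092614 0.19339275 0.25013489] [-0.39232425  0.07572043 -2.53284208] [ 0.04653172 -0.01696964  0.01682703]
[0.51096663 0.19340804 0.25019901] [ 0.52793885 -0.91633824 -1.91771004] [ 0.08368361 -0.07316308  0.00827501]
```

```bash
python3 -m jog '0 0 0 0 0 0.025 -1; 0 0 0 0 0 0 -1; 0 0 0 0 0 0 -1'; python3 -m jog '0 0 0 0 0 0.02 -1; 0 0 0 0 0 0 -1; 0 0 0 0 0 0 -1'
python3 - <<'E'
from plant import ctrl,vision
import numpy as np
F=[]
for i in range(3):
    vision.snapshot("side");o=ctrl.get_obs();F.append(np.r_[o['force'],o['moment']])
print(o['tool_pos'],np.mean(F,0).round(2))
E
```

```text
clock: 14.25
tool_pos: [0.5109, 0.1934, 0.2491]
orientation: [-180.0, -0.0, -157.7]
force: [-0.3, -0.2, -1.5]
opening: 0.01
clock: 14.62
tool_pos: [0.5109, 0.1934, 0.2483]
orientation: [-180.0, -0.0, -157.7]
force: [0.2, -0.3, -2.9]
opening: 0.0097
[0.51096625 0.1933978  0.24838061] [-0.4  -0.36 -2.89  0.06 -0.03  0.01]
```

```bash
python3 -m jog '0 0 0 0 0 0.03 -1; 0 0 0 0 0 0 -1'; python3 -m jog '0 0 0 0 0 0.03 -1; 0 0 0 0 0 0 -1'
python3 - <<'E'
from fitall import *
F=[]
for i in range(3):
    p,d=vision.snapshot("side");o=ctrl.get_obs();F.append(np.r_[o['force'],o['moment']])
print(o['clock'],o['tool_pos'],np.mean(F,0).round(2))
crop(p,255,315,105,165,12,"pics/s8.png")
print(plate("side",p))
E
```

```text
clock: 15.02
tool_pos: [0.5109, 0.1933, 0.247]
orientation: [-180.0, -0.0, -157.7]
force: [1.0, 0.1, -2.1]
opening: 0.0099
clock: 15.28
tool_pos: [0.5109, 0.1933, 0.2458]
orientation: [-180.0, -0.0, -157.7]
force: [0.8, 0.5, -3.0]
opening: 0.0097
15.425 [0.51096183 0.19340275 0.24598218] [ 0.1   0.07 -2.59  0.08 -0.05 -0.01]
(array([ 0.50883176,  0.19524836, 25.83292779]), np.float64(85.48907470703125))
```

View pics/s8.png

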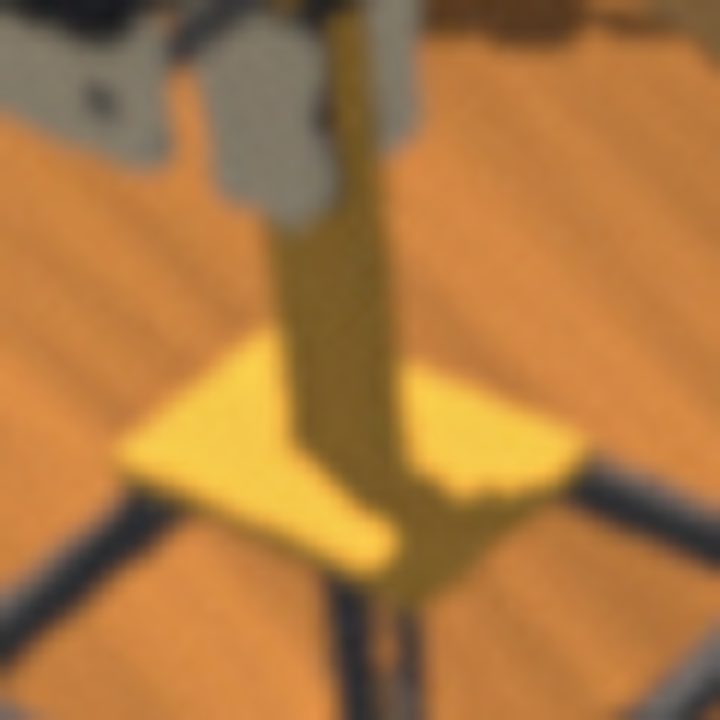

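```bash
python3 -m jog '0 0 0 0 0 0.04 -1; 0 0 0 0 0 0.04 -1; 0 0 0 0 0 0.04 -1; 0 0 0 0 0 0 -1; 0 0 0 0 0 0 -1'
python3 -c "
from plant import ctrl
o=ctrl.get_obs();print(o['tool_pos'],o['force'].round(1),o['moment'].round(3))"
python3 -m jog '0 0 0 0 0 0.04 -1; 0 0 0 0 0 0.04 -1; 0 0 0 0 0 0.04 -1; 0 0 0 0 0 0 -1; 0 0 0 0 0 0 -1'
python3 -c "
from plant import ctrl
o=ctrl.get_obs();print(o['tool_pos'],o['force'].round(1),o['moment'].round(3))"
```

```text
clock: 16.05
tool_pos: [0.511, 0.1934, 0.2412]
orientation: [-180.0, 0.0, -157.7]
force: [-0.5, -0.5, -2.6]
opening: 0.0098
[0.51098037 0.1933886  0.2411731 ] [-0.5 -0.5 -2.6] [ 0.077 -0.036  0.059]
clock: 16.68
tool_pos: [0.511, 0.1934, 0.2364]
orientation: [-180.0, 0.0, -157.7]
force: [0.2, -0.1, -3.6]
opening: 0.0099
[0.51097396 0.19336317 0.23638166] [ 0.2 -0.1 -3.6] [ 0.048 -0.06  -0.012]
```

```bash
python3 -m jog '0 0 0 0 0 0.04 -1; 0 0 0 0 0 0.04 -1; 0 0 0 0 0 0.04 -1; 0 0 0 0 0 0 -1; 0 0 0 0 0 0 -1'
python3 -m jog '0 0 0 0 0 0.04 -1; 0 0 0 0 0 0.04 -1; 0 0 0 0 0 0.04 -1; 0 0 0 0 0 0.04 -1; 0 0 0 0 0 0.02 -1; 0 0 0 0 0 0 -1; 0 0 0 0 0 0 -1'
python3 - <<'E'
from fitall import *
F=[]
for i in range(3):
    p,d=vision.snapshot("side");o=ctrl.get_obs();F.append(np.r_[o['force'],o['moment']])
print(o['clock'],o['tool_pos'],np.mean(F,0).round(2))
crop(p,235,335,105,215,7,"pics/s9.png")
for v in(150,170,190): pass
u=proj("side",[[.5110+.0013*0-.005*.924,.1934-.005*.381,z] for z in(.169,.160,.146)]);print(u,(u-[235,105])*7)
t,d=vision.snapshot("top");crop(t,180,330,100,240,5,"pics/t9.png")
E
```

```text
clock: 17.3
tool_pos: [0.511, 0.1934, 0.2316]
orientation: [-180.0, 0.0, -157.7]
force: [-0.0, -0.4, -1.9]
opening: 0.0097
clock: 18.18
tool_pos: [0.511, 0.1934, 0.2244]
orientation: [-180.0, 0.0, -157.7]
force: [0.8, -0.9, -2.8]
opening: 0.0103
18.325 [0.51098722 0.19342657 0.22445759] [-0.11  0.26 -2.89  0.04 -0.02  0.01]
[[282.79801785 144.52648741]
 [283.09844107 147.27553872]
 [283.56032214 151.49888278]] [[334.58612493 276.68541184]
 [336.68908747 295.92877103]
 [339.92225496 325.49217949]]
```

View pics/s9.png

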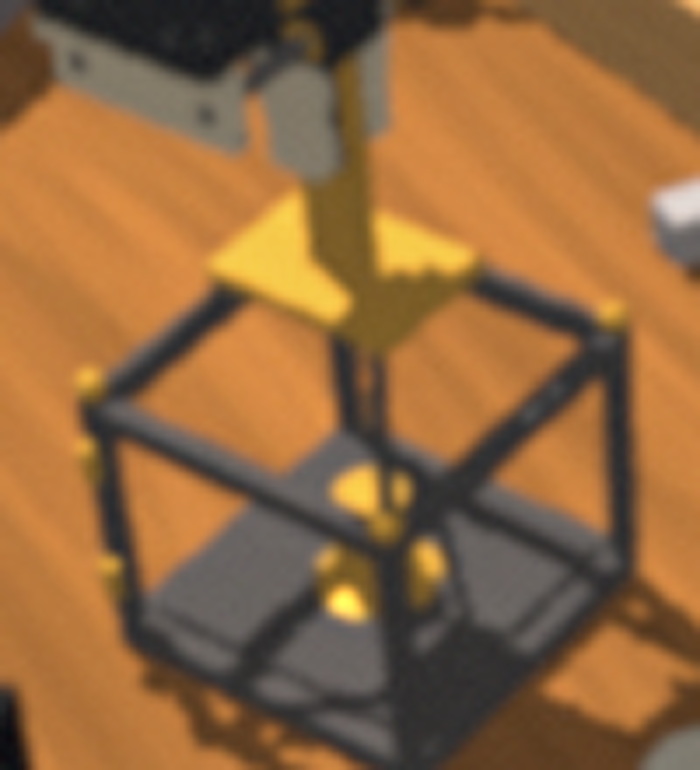

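View pics/t9.png

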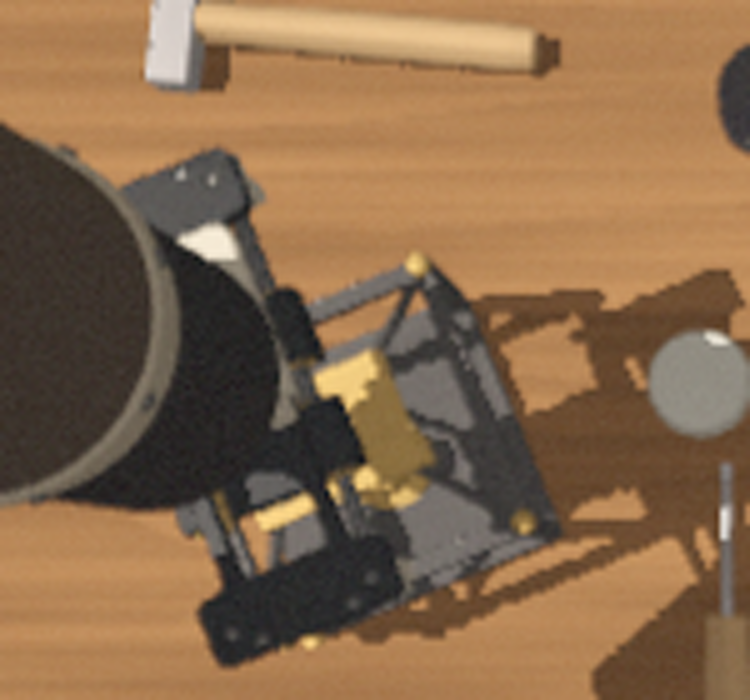

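```bash
python3 -c "
from plant import ctrl
o=ctrl.get_obs();print(o['tool_pos'],o['opening'],o['force'].round(1)); print(ctrl.close_job())"
```

```text
[0.51093839 0.19337181 0.22440374] 0.009974867216513587 [ 0.1 -0.6 -3. ]
the job is handed in; nothing more can be done
None
```

The middle strap is through the crown slot and still held in the gripper, and the job is handed in, at about 18.3 s of the 42 s allowed.

- **Choice of strap:** The camera depth gave widths of about 20, 26 and 30 mm across the three straps. I took the 26 mm one, at the end of the rack furthest to the robot's right. The other two were left standing in the rack.
- **Fit:** I lowered it foot first in small steps. The wrist force stayed at the strap's own weight, about 3 N, the whole way down, with no sideways force. It did not touch or wedge enough to notice.
- **Final position:** From the finger position, the foot is at about z = 0.146 m. That puts the top of the pin hole about 5 mm below the plate's underside and its bottom edge about 13 mm below. Grip opening is 10 mm.
- **Lantern:** The last top picture shows its corner knobs at the same pixels as before the insertion.

**What disagreed or was not seen:**
- The two cameras placed the slot about 1.5 mm apart in x. I aligned by the side camera, which shows strap and plate in one picture.
- A free fit of the strap's turn about the vertical gave 13–15°, against 22.3° from the gripper. The depth data agreed with the gripper, so I kept that.
- The pin hole itself is hidden under the plate in both views. Its height is worked out from the grip height and the fact that nothing pushed the strap, not seen directly.

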